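# Pack the food tote level and sweep-check it

### The arm

A 6-joint arm with a two-finger parallel gripper is mounted at the origin on the work surface. World frame = base frame: x ahead of the robot, y to its left, z up, the work surface at z = 0. Lengths are in m, angles in rad, forces in N, time in s.
With the tool pointing down it reaches from about 0.275 to 0.825 m from the base axis. Payload 5.2 kg.
Tool frame: the origin (TCP) lies at the centre of the arm's flange, where the gripper is bolted on; the fingertips stand 186 mm ahead of it and the grasp point (between the pads) lies 167 mm ahead of it (manip.nose_length is the z of the fingertips in the tool frame, in m); z points along the fingers, y is the line along which they close (so a half turn about z gives the same grasp; the last joint's range is limited). The gripper opens to 93 mm and grips with 3 to 60 N. Pads are 15 mm wide; open, the fingers measure 128 mm over their backs; the gripper's body (75 mm by 188 mm) begins 65 mm behind the grasp point.
Start: joints at [-1.515, 0.259, 1.535, -0, 1.348, -0.203], TCP at [0.141, -0.532, 0.405] pointing down, gripper open.
Joint ranges: [-3.14, 3.14], [-0.91, 2.08], [0.19, 2.58], [-1.22, 4.36], [0.22, 2.71], [-3.12, 3.12]. Speed limits (rad/s): [2.57, 2.57, 3.14, 3.14, 3.14, 3.14].

### API

Orientations are given as a unit quaternion [w, x, y, z].
In Python, from bench import manip gives the robot as it stands. Calls block until the motion is done:
- manip.move_pose(position, orientation): joint-space move of the TCP to a pose.
- manip.movel(position, frame=None, vel=0.15, f_stop=None): straight line of the TCP; frame=None keeps the orientation; vel is the mean speed in m/s. With f_stop (N) it stops when the force on the tool has changed by that much, and returns True; else False.
- manip.move_joints(angles): joint-space move.
- manip.set_gripper(opening, effort=None): finger opening in m; effort is the grip in N (None keeps the last); returns when the fingers have stopped.
- manip.wait(seconds).
- manip.solve_ik(position, orientation): joint angles nearest the present ones, or None.
- manip.get_obs(): the state.
- manip.read_camera(name): name is "side" or "top" or "wrist"; returns a dict with "img" (384x512x3 uint8, red, green, blue), "intrinsics" (3x3 intrinsics, pixels), "R" (3x3) and "t" (3): a world point X has camera coordinates R X + t; the wrist camera has in their place "hand_eye" (4x4, takes a point from camera to tool coordinates, whose origin is the TCP and whose axes are the flange's). Camera axes: x right, y down, z forward; pixel columns grow to the right and rows downward; lengths in m; the calibration is good to about 2 mm. The wrist camera is an equidistant fisheye: a pixel r from the principal point sees the ray r / f radians off the axis. A picture is of the moment at which its call begins: read the wrist's pose just before it. There is no depth.
A pose or a line that the arm cannot do raises manip.IKError and nothing moves.
- manip.finish_job(): hands the job in; it is judged then, once.
The state is a dict: "t": time; "joint_pos": joint angles; "qvel": joint speeds; "joint_efforts": joint torques, N m; "tool_pos": TCP position; "tool_rot": TCP orientation; "force": force on the tool from outside, world axes, zero at the start; "moment": the same for the moment, N m; "gripper_width": finger opening in m; "grip_force": force on a finger pad.
Only numpy, scipy, OpenCV 4.12 (cv2) and the standard library are available. Lean on these libraries where they do the work, as an engineer would, in place of code of your own. Each camera call takes 0.05 s, during which the arm holds its last target. There are 200 camera calls.

### The job

Make up the blue food tote: take out the tall brown carton, which is over height, and put it in the red set-aside tray, and pack every loose tin and small carton from the table into the tote beside the blue tin already there, so that nothing sticks up above the rim. Then check it with the sweep bar: tilt the jog stick towards the tote and hold it fully over until the yellow bar has crossed the whole tote and rests at its far end for about a second, then let the stick spring back to centre and wait until the bar is home again. Leave the mug and the roll of tape where they are.

Things in the scene. Friction and masses are not known exactly. Their poses are not given: they have to be found in the camera images.
- tote_floor (a point): Centre of the inner floor of the blue tote, which is clamped to the packing station (fixed; one unit with the bar and the stick, turned by the same yaw). The floor is 13 mm above the table; inside, the tote measures 210 mm along this point's x by 300 mm along its y and 70 mm deep; walls 5 mm thick, rim 83 mm above the table. There are no dividers. Along the far (+x) side of the tote, 140 mm from its centre, runs the bar's rail, up to 110 mm above the table.
- bar_mid (a point): Middle of the yellow sweep bar: 14 x 14 mm in section, 250 mm long, lying across the tote's x direction 4 mm above the rim (87 to 101 mm above the table; its black carriage on the far rail up to 107 mm). Parked 20 mm beyond the tote's +y end.
- bar (a joint): Travel of the sweep bar in m along the tote's -y: 0 parked, 0.335 at its far stop beyond the tote's other end. It is driven slowly and weakly by the stick: with the stick held fully over it takes about 6 to 8 s to cross, with the stick let go about 9 s to creep home. Anything that sticks up above the rim stops it. It only follows the stick; do not push it by hand.
- stick (a joint): Tilt of the spring-centred jog stick in rad: 0 upright, positive leaning towards the tote (the station's -y), stops at -0.4 and 0.4. About 3 N m/rad, so the knob needs about 12 N at full tilt; it springs back when let go. The bar crosses fully only with the stick held near its stop (over about 0.36).
- stick_knob (a point): Centre of the stick's round black knob, 36 mm diameter, on a 12 mm shaft; upright it is 152 mm above the table, 100 mm above its pivot. The pivot is at x = -70 mm, y = 285 mm from the tote's centre in the tote's axes, 52 mm above the table. Below is a grey housing, 90 x 90 mm, top 52 mm above the table. The knob moves in the tote's y-z plane.
- tray: Shallow red set-aside tray, fixed, 160 x 140 mm along its x, y outside, walls 4 mm thick, 16 mm high, floor 4 mm thick. Origin at the centre of its underside.
- tall: Tall brown carton with a red band, 58 x 46 x 120 mm along its x, y, z, about 0.2 kg, standing in the tote at the start, where it sticks up 50 mm over the rim. Origin at its centre.
- old1: Already packed in the tote; stays there. Squat food tin with a blue label, 60 mm diameter, 56 mm tall, about 0.18 kg, standing. Origin at its centre, z along its axis.
- tin1: To be loaded, if present. Squat food tin with a red label, 60 mm diameter, 56 mm tall, about 0.18 kg, standing. Origin at its centre, z along its axis.
- tin2: To be loaded, if present. Squat food tin with a green label, 60 mm diameter, 56 mm tall, about 0.18 kg, standing. Origin at its centre, z along its axis.
- tin3: To be loaded, if present. Squat food tin with a yellow label, 60 mm diameter, 56 mm tall, about 0.18 kg, standing. Origin at its centre, z along its axis.
- carton1: To be loaded, if present. Small flat green and white food carton, 80 x 54 x 38 mm along its x, y, z, about 0.15 kg, lying flat on the table. Origin at its centre.
- carton2: To be loaded, if present. Small flat orange and white food carton, 80 x 54 x 38 mm along its x, y, z, about 0.15 kg, lying flat on the table. Origin at its centre.
- tape: Bystander, leave alone. Thick yellow roll of tape lying flat, 80 mm diameter, 48 mm tall. Origin at the centre of its underside.
- mug: Bystander, leave alone. Blue mug, 80 mm diameter, 90 mm tall. Origin at the centre of its underside.
Not all that is in view belongs to the job. What is shaped like the tin3 but pink is not meant.

How it is judged:
By the outcome, as a careful person would: the job done as asked, in the order asked, and still so for the second after the job is handed in, with the robot touching nothing.
Of tin1, tin2, tin3, carton1, carton2 only 4 to 5 are there at a start; the rules pass over those that are not, and their reading is None.
At some moment in a run one of tin1, tin2, tin3, carton1, carton2 may be knocked a few centimetres aside while the robot is not near it.
Once in a run the grip may slacken for a moment while it holds something.
It also fails if it takes over 210 s, if anything falls off the work surface, if the arm or the gripper's body presses on something with over 40 N, if the wrist force passes 120 N, or if a joint passes its speed limit or range.

## Working session

There is one attempt and no reset: what is moved stays moved. The work goes in short steps, each a Python script; the robot and the scene stay as the last script left them, time stands still between calls to the robot, and variables do not carry over. Pictures are saved under pics/ and viewed, at most 14 in all, crops included, and the job is handed in when it is done.

```bash
ls; mkdir -p pics; python3 - <<'E'
from bench import manip
import cv2,numpy as np
for n in("top","side","wrist"):
    c=manip.read_camera(n); cv2.imwrite(f"pics/{n}0.png",c["img"][:,:,::-1]); print(n,{k:np.round(v,3).tolist() for k,v in c.items() if k!="img"})
o=manip.get_obs();print(o)
E
```

```text
pics
top {'intrinsics': [[489.887, 0.0, 249.012], [0.0, 489.887, 188.625], [0.0, 0.0, 1.0]], 'R': [[-0.028, -1.0, 0.003], [-0.994, 0.028, -0.102], [0.102, -0.006, -0.995]], 't': [0.06, 0.525, 1.45]}
side {'intrinsics': [[376.412, 0.0, 246.633], [0.0, 376.412, 193.244], [0.0, 0.0, 1.0]], 'R': [[0.941, -0.338, -0.019], [-0.22, -0.565, -0.795], [0.258, 0.752, -0.606]], 't': [-0.489, 0.248, 0.87]}
wrist {'intrinsics': [[297.319, 0.0, 251.675], [0.0, 297.319, 191.702], [0.0, 0.0, 1.0]], 'hand_eye': [[-0.0, -0.955, -0.297, 0.082], [1.0, -0.0, 0.0, 0.001], [-0.001, -0.297, 0.955, 0.021], [0.0, 0.0, 0.0, 1.0]]}
{'t': 0.15, 'joint_pos': array([-1.51477038e+00,  2.59193637e-01,  1.53576304e+00, -2.29394817e-05,
        1.34799803e+00, -2.02784790e-01]), 'qvel': array([-0.00112821, -0.00053737, -0.00545858, -0.00102232, -0.00139335,
        0.00063783]), 'joint_efforts': array([ 1.34288053e-03, -4.37642133e+01, -2.84233832e+01,  7.17532542e-02,
        3.79914686e-02, -1.00780558e-04]), 'tool_pos': array([ 0.140781  , -0.53153462,  0.40412635]), 'tool_rot': array([-6.80016727e-04,  9.91638245e-01,  1.29046996e-01,  3.87742957e-05]), 'force': array([ 0.31572975, -0.9455994 , -0.369671  ]), 'moment': array([-0.02392403, -0.04184671, -0.01104222]), 'grip_force': 0.0, 'gripper_width': 0.09281381568947047}
```

View pics/top0.png

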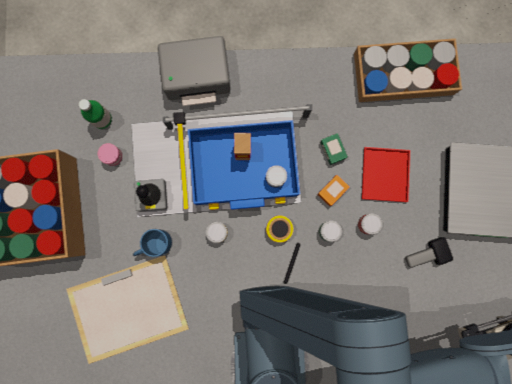

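View pics/side0.png

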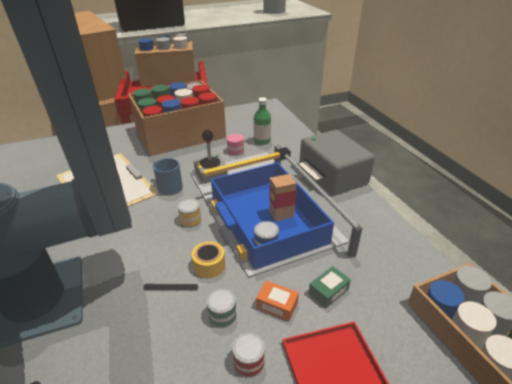

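```bash
cat > h.py <<'E'
from bench import manip
import cv2, numpy as np
def cam(n):
    c=manip.read_camera(n); return c, cv2.cvtColor(c["img"],cv2.COLOR_RGB2HSV)
def ray(c,uv,z):
    K=c["intrinsics"];R=np.array(c["R"]);t=np.array(c["t"])
    d=R.T@np.linalg.inv(K)@np.array([uv[0],uv[1],1.]); o=-R.T@t
    return (o+d*(z-o[2])/d[2])[:2]
def proj(c,p):
    v=c["intrinsics"]@(np.array(c["R"])@np.array(p)+np.array(c["t"])); return v[:2]/v[2]
def blob(m,seed,r,close=0):
    "largest contour of the mask in a window about the seed"
    w=np.zeros_like(m); u,v=map(int,seed); s=np.s_[max(v-r,0):v+r+1,max(u-r,0):u+r+1]; w[s]=m[s]
    if close: w=cv2.morphologyEx(w,cv2.MORPH_CLOSE,np.ones((close,close)))
    cs=cv2.findContours(w,cv2.RETR_EXTERNAL,cv2.CHAIN_APPROX_NONE)[0]
    return max(cs,key=cv2.contourArea) if cs else None
def rect(c,k,z):
    "contour cast to plane z -> centre, long, short, yaw of long side"
    P=np.array([ray(c,q[0],z) for q in k],np.float32)
    B=cv2.boxPoints(cv2.minAreaRect(P)); e=[B[1]-B[0],B[2]-B[1]]
    e.sort(key=np.linalg.norm); return B.mean(0),np.linalg.norm(e[1]),np.linalg.norm(e[0]),(np.arctan2(e[1][1],e[1][0])+np.pi/2)%np.pi-np.pi/2
def rng(h,a,b): return cv2.inRange(h,np.array(a),np.array(b))
E
cat > scan.py <<'E'
from h import *
c,h=cam("top")
def show(n,r): print(n,np.round(r[0],3),"%.3f %.3f yaw %.1f"%(r[1],r[2],np.degrees(r[3])))
white=rng(h,(0,0,140),(179,70,255))
for n,s in dict(yellow=(217,232),green=(331,231),red=(371,224),old=(276,176)).items():
    show(n,rect(c,blob(white,s,17),.056))
show("pink",rect(c,blob(rng(h,(150,60,60),(179,255,255)),(110,154),18),.056))
show("carton1",rect(c,blob(rng(h,(40,80,20),(90,255,255)),(334,149),25,9),.038))
show("carton2",rect(c,blob(rng(h,(5,130,100),(20,255,255)),(333,190),25,9),.038))
show("tray",rect(c,blob(rng(h,(0,150,80),(6,255,255))|rng(h,(172,150,80),(179,255,255)),(386,175),40,5),.016))
show("tall",rect(c,blob(rng(h,(5,90,60),(22,255,255)),(242,146),22,5),.133))
show("bar",rect(c,blob(rng(h,(22,120,100),(34,255,255)),(184,168),48,3),.101))
show("tote",rect(c,blob(rng(h,(100,120,40),(125,255,255)),(244,163),62,3),.083))
show("tape",rect(c,blob(rng(h,(18,120,100),(34,255,255)),(280,229),22,5),.048))
E
python3 scan.py; python3 - <<'E'
import cv2
a=cv2.imread("pics/side0.png")[120:240,150:310]; b=cv2.imread("pics/side0.png")[265:384,190:350]
cv2.imwrite("pics/crop1.png",cv2.vconcat([cv2.resize(a,(640,290)) ,cv2.resize(b,(640,290))]))
E
```

```text
yellow [0.406 0.142] 0.100 0.085 yaw 89.0
green [ 0.392 -0.192] 0.101 0.099 yaw 88.4
red [ 0.409 -0.31 ] 0.102 0.100 yaw 88.4
old [ 0.56  -0.036] 0.059 0.057 yaw 88.4
pink [0.636 0.457] 0.074 0.061 yaw 48.8
carton1 [ 0.639 -0.213] 0.081 0.056 yaw 20.2
carton2 [ 0.515 -0.207] 0.079 0.055 yaw -47.1
tray [ 0.56  -0.372] 0.161 0.140 yaw -5.6
tall [0.637 0.062] 0.076 0.043 yaw -4.9
bar [0.59  0.235] 0.246 0.014 yaw 3.4
tote [0.587 0.059] 0.309 0.245 yaw -86.7
tape [ 0.403 -0.041] 0.079 0.078 yaw -15.6
```

View pics/crop1.png

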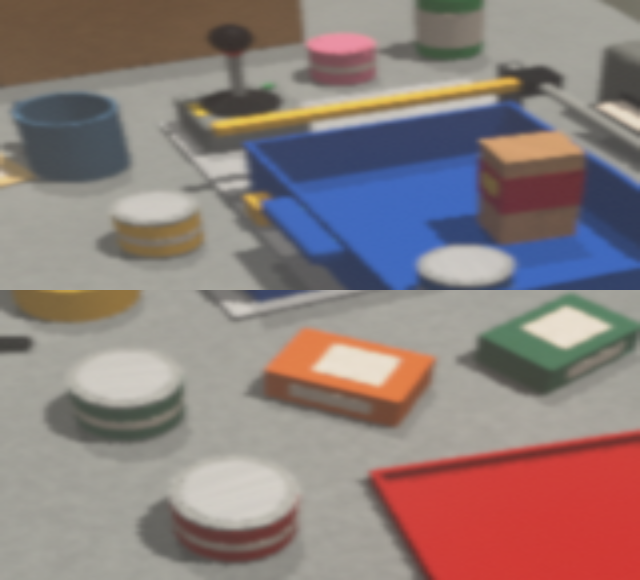

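```bash
cat >> h.py <<'E'
G=.167; TC=np.array([.600,.060]); TY=np.radians(3.35)
def tote(x,y):
    c,s=np.cos(TY),np.sin(TY); return TC+np.array([c*x-s*y,s*x+c*y])
def local(p):
    d=np.array(p)-TC; c,s=np.cos(TY),np.sin(TY); return np.array([c*d[0]+s*d[1],-s*d[0]+c*d[1]])
def quat(psi): return np.array([0,np.cos(psi/2),np.sin(psi/2),0])
def hover(xy,z,close):
    "go with grasp point at xy,z; close = world angle of the closing line"
    best=None
    for k in(-1,1):
        q=quat(close+k*np.pi/2); j=manip.solve_ik(np.array([*xy,z+G]),q)
        if j is not None and (best is None or abs(j[5])<abs(best[1][5])): best=(q,j)
    manip.move_joints(best[1]); return best[0]
def lin(xy,z,vel=.2,f=None): return manip.movel(np.array([*xy,z+G]),vel=vel,f_stop=f)
def st(msg=""):
    o=manip.get_obs(); print(msg,"t%.1f w%.3f gf%.1f z%.3f F"%(o["t"],o["gripper_width"],o["grip_force"],o["tool_pos"][2]-G),np.round(o["force"],1)); return o
def wray(c,o,uv,z):
    K=c["intrinsics"]; d=np.array([uv[0]-K[0,2],uv[1]-K[1,2]]); r=np.hypot(*d)+1e-9; th=r/K[0,0]
    v=np.array([*(d/r*np.sin(th)),np.cos(th)]); H=np.array(c["hand_eye"])
    w,x,y,q=o["tool_rot"]; from scipy.spatial.transform import Rotation as S
    R=S.from_quat([x,y,q,w]).as_matrix(); p=R@H[:3,3]+o["tool_pos"]; v=R@H[:3,:3]@v
    return (p+v*(z-p[2])/v[2])[:2]
def wcam():
    o=manip.get_obs(); c,h=cam("wrist"); return o,c,h
E
python3 - <<'E'
from h import *
hover((.645,.062),.22,np.radians(93))
o,c,h=wcam(); cv2.imwrite("pics/w1.png",c["img"][:,:,::-1]); st()
E
```

```text
t3.0 w0.093 gf0.0 z0.220 F [0.3 0.5 0.1]
```

View pics/w1.png

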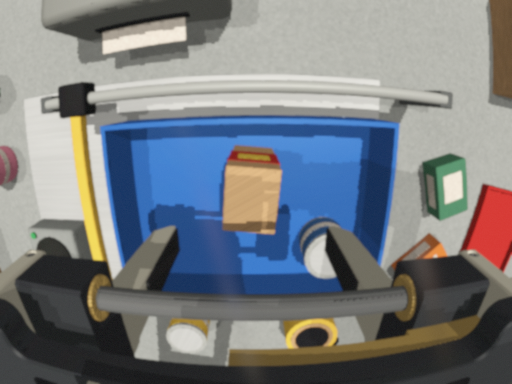

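```bash
python3 - <<'E'
from h import *
o=manip.get_obs(); c,_=cam("wrist")
P=np.array([wray(c,o,u,.133) for u in((226,163),(281,165),(275,234),(222,230))]);print(P.round(3),P.mean(0).round(4), [np.linalg.norm(P[i]-P[i-1]).round(3) for i in range(4)])
K=[wray(c,o,u,.107) for u in((76,100),)];print(K, o["tool_pos"])
for u in((105,127),(397,126)): print(local(wray(c,o,u,.083)).round(3))
print(local(wray(c,o,(320,243),.069)).round(3))
E
```

```text
[[0.678 0.082]
 [0.679 0.038]
 [0.618 0.038]
 [0.619 0.084]] [0.6484 0.0605] [np.float64(0.059), np.float64(0.044), np.float64(0.061), np.float64(0.046)]
[array([0.73128808, 0.23440496])] [0.64507058 0.06097718 0.3870614 ]
[0.11  0.148]
[ 0.109 -0.153]
[-0.027 -0.08 ]
```

```bash
python3 - <<'E'
from h import *
p=(.648,.0605)
hover(p,.2,np.radians(90)); lin(p,.105)
manip.set_gripper(.03,30); st("grip")
lin(p,.24); o=st("up")
hover((.56,-.372),.24,np.radians(84)); st("over")
print(lin((.56,-.372),.110,.2), lin((.56,-.372),.092,.04,5)); st("down")
manip.set_gripper(.075); lin((.56,-.372),.25,.25); st("off")
hover((.409,-.31),.15,np.pi/2)
o,c,h=wcam(); cv2.imwrite("pics/w2.png",c["img"][:,:,::-1])
E
```

```text
grip t4.7 w0.046 gf29.8 z0.105 F [0.2 0.2 0.9]
up t5.5 w0.046 gf29.8 z0.238 F [-0.7  0.5 -3.2]
over t7.2 w0.046 gf29.8 z0.240 F [ 0.1  0.3 -2. ]
False True
down t8.4 w0.046 gf29.9 z0.095 F [ 0.2 -0.8  2.9]
off t9.8 w0.074 gf0.0 z0.249 F [ 0.4  0.3 -0.8]
```

View pics/w2.png

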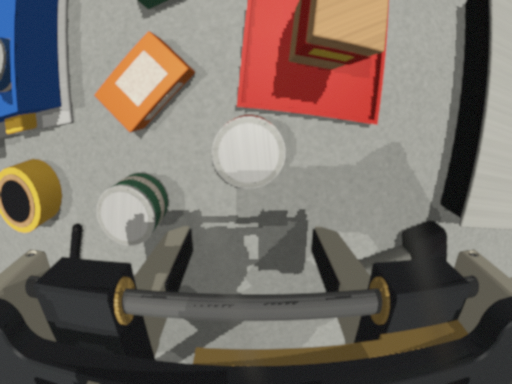

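```bash
cat >> h.py <<'E'
def wfind(mask,z,exp,size,close=5):
    "blob in wrist view whose footprint on plane z has the given (long,short) size, nearest exp"
    o,c,h=wcam(); m=cv2.morphologyEx(mask(h),cv2.MORPH_OPEN,np.ones((3,3))); m=cv2.morphologyEx(m,cv2.MORPH_CLOSE,np.ones((close,close))); best=None
    for k in cv2.findContours(m,cv2.RETR_EXTERNAL,cv2.CHAIN_APPROX_NONE)[0]:
        if cv2.contourArea(k)<400: continue
        P=np.array([wray(c,o,q[0],z) for q in k],np.float32); B=cv2.boxPoints(cv2.minAreaRect(P)); e=sorted([B[1]-B[0],B[2]-B[1]],key=np.linalg.norm)
        L,S=np.linalg.norm(e[1]),np.linalg.norm(e[0]); d=np.linalg.norm(B.mean(0)-exp)
        if d<.12: print("   cand",B.mean(0).round(3),round(float(L),3),round(float(S),3))
        if abs(L-size[0])<.018 and abs(S-size[1])<.014 and d<.08 and (best is None or d<best[0]): best=(d,B.mean(0),np.arctan2(e[1][1],e[1][0]))
    return best
white=lambda h:rng(h,(0,0,192),(179,45,255))
green=lambda h:rng(h,(40,80,20),(90,255,255))
orange=lambda h:rng(h,(5,130,100),(20,255,255))
E
python3 - <<'E'
from h import *
print(wfind(white,.056,(.409,-.31),(.06,.06)))
for z in(.056,): 
  o,c,h=wcam(); print(wray(c,o,(249,152),z), h[140:160:9,240:260:9,1:].tolist(), h[150,330],h[190,50])
c,h=cam("top"); cv2.imwrite("pics/top1.png",c["img"][:,:,::-1]);print(proj(c,(.409,-.31,.056)))
E
```

```text
cand [ 0.458 -0.309] 0.05 0.044
None
[ 0.45238007 -0.31049772] [[[8, 211], [9, 210], [9, 210]], [[9, 210], [7, 207], [7, 209]], [[9, 206], [9, 205], [9, 208]]] [ 30  11 163] [ 21 180 125]
[370.98964942 223.89332147]
```

View pics/top1.png

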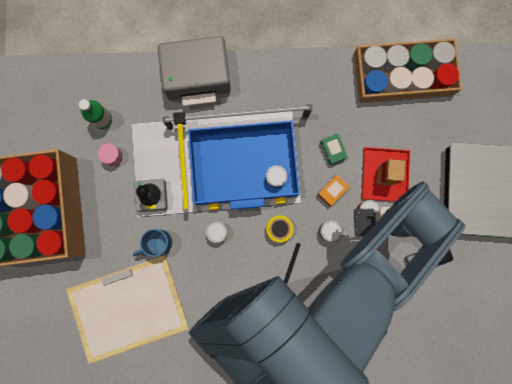

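```bash
sed -i 's/(0,0,192)/(0,0,182)/' h.py; cat >> h.py <<'E'
def place(dst,zg,ang,w):
    "hover over local dst, set down with grasp height zg above the tote floor, let go"
    d=tote(*dst); a=TY+ang
    hover(d,.20,a); o=st("over")
    z0=.013+zg; lin(d,z0+.02); hit=lin(d,z0-.003,.03,5); st(f"down hit={hit}")
    manip.set_gripper(w); manip.wait(.2); lin(d,.22,.25); st("off")
def pick(exp,mask,size,z,zg,tin,ang=np.pi/2):
    hover(exp,.15,ang); b=wfind(mask,z,exp,size,5 if tin else 15)
    if b is None: print("not found"); return False
    a=ang if tin else b[2]+np.pi/2
    hover(b[1],.13,a); b2=wfind(mask,z,b[1],size,5 if tin else 15)
    p=b[1] if b2 is None else b2[1]; print("at",p.round(3),np.degrees(a))
    manip.set_gripper(.093); lin(p,zg,.15); manip.set_gripper(.03,30); o=st("grip"); lin(p,.2,.25); o=st("up"); return o["gripper_width"]>.045
E
python3 - <<'E'
from h import *
if pick((.452,-.311),white,(.06,.06),.056,.041,True): place((.050,-.088),.041,np.pi/2,.072)
E
```

```text
cand [ 0.52 -0.22] 0.036 0.029
not found
```

```bash
python3 - <<'E'
s=open('h.py').read(); i=s.index("def pick")
s=s[:i]+'''def look(exp,ang,mask,z,size,cl):
    best=None; exp=np.array(exp)
    for k in(-1,1):
        psi=ang+k*np.pi/2; p=exp-.06*np.array([np.cos(psi),np.sin(psi)]); j=manip.solve_ik(np.array([*p,.17+G]),quat(psi))
        if j is not None and (best is None or abs(j[5])<abs(best[5])): best=j
    manip.move_joints(best); return wfind(mask,z,exp,size,cl)
def pick(exp,mask,size,z,zg,tin,ang=np.pi/2):
    b=look(exp,ang,mask,z,size,5 if tin else 15)
    if b is None: print("not found"); return False
    p=b[1]; a=ang if tin else b[2]+np.pi/2; print("at",p.round(3),np.degrees(a))
    manip.set_gripper(.093); hover(p,.13,a); lin(p,zg,.15); manip.set_gripper(.03,30); st("grip"); lin(p,.2,.25); o=st("up"); return o["gripper_width"]>.045
'''
open('h.py','w').write(s)
E
python3 - <<'E'
from h import *
if pick((.452,-.311),white,(.06,.06),.056,.041,True): place((.050,-.088),.041,np.pi/2,.072)
E
```

```text
cand [ 0.452 -0.309] 0.059 0.055
   cand [ 0.515 -0.219] 0.036 0.029
at [ 0.452 -0.309] 90.0
grip t13.9 w0.060 gf30.0 z0.041 F [-1.2  0.6  3.5]
up t14.7 w0.059 gf30.0 z0.198 F [-0.5  0.3 -2.4]
over t16.0 w0.060 gf30.0 z0.200 F [ 0.3  0.2 -1.4]
down hit=True t17.4 w0.060 gf30.0 z0.054 F [-0.   0.1  2.8]
off t18.9 w0.072 gf0.0 z0.219 F [-1.   0.6 -1. ]
```

```bash
python3 - <<'E'
from h import *
if pick((.515,-.207),orange,(.08,.054),.038,.025,False,np.radians(43)): place((.050,-.003),.025,np.pi/2,.066)
if pick((.392,-.192),white,(.06,.06),.056,.041,True): place((.050,.086),.041,np.pi/2,.072)
E
```

```text
cand [ 0.515 -0.21 ] 0.078 0.052
at [ 0.515 -0.21 ] 43.67444
grip t23.7 w0.054 gf30.0 z0.025 F [-0.3  0.4  1.4]
up t24.6 w0.054 gf30.0 z0.199 F [-0.  -0.4 -1.4]
over t26.9 w0.054 gf30.0 z0.200 F [-1.1 -0.8 -2.2]
down hit=True t28.4 w0.054 gf30.0 z0.038 F [-0.6 -0.5  5.3]
off t30.0 w0.066 gf0.0 z0.218 F [ 0.5 -0.5 -0.1]
   cand [ 0.396 -0.192] 0.058 0.056
at [ 0.396 -0.192] 90.0
grip t34.0 w0.060 gf30.0 z0.041 F [-1.4  0.9  3.8]
up t34.8 w0.060 gf30.0 z0.199 F [-0.9  1.4 -3. ]
over t36.9 w0.060 gf30.0 z0.200 F [ 0.2 -0.4 -1.4]
down hit=True t38.3 w0.059 gf30.0 z0.054 F [-0.1  0.5  2.5]
off t39.8 w0.072 gf0.0 z0.219 F [-0.1  0.3  0.2]
```

Check the tote before continuing (and see old1's position).

```bash
python3 - <<'E'
from h import *
hover((.47,.06),.26,np.pi/2)
o,c,h=wcam(); cv2.imwrite("pics/w3.png",c["img"][:,:,::-1])
m=white(h)
for k in cv2.findContours(m,cv2.RETR_EXTERNAL,cv2.CHAIN_APPROX_NONE)[0]:
    if cv2.contourArea(k)>500:
        u=k[:,0].mean(0); print(u.round(), cv2.contourArea(k), local(wray(c,o,u,.069)).round(3))
E
```

```text
[334.  98.] 1924.0 [-0.045 -0.093]
[111.  93.] 1250.5 [-0.018  0.17 ]
[252.  26.] 746.5 [ 0.04  -0.004]
[174.  26.] 1828.5 [0.05  0.084]
[326.  21.] 1800.5 [ 0.046 -0.088]
[63. 89.] 6081.0 [-0.001  0.242]
```

View pics/w3.png

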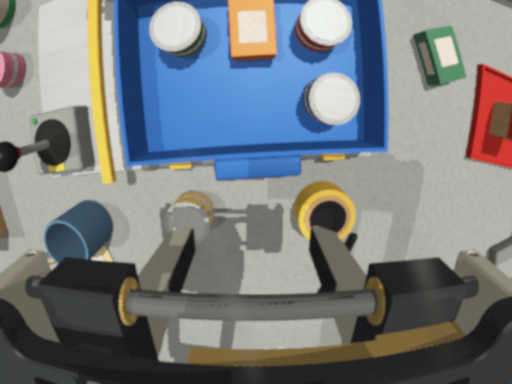

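```bash
python3 - <<'E'
from h import *
if pick((.406,.142),white,(.06,.06),.056,.041,True): place((-.046,.0),.041,np.pi/2,.072)
if pick((.639,-.213),green,(.08,.054),.038,.025,False,np.radians(110)): place((-.048,.092),.025,0,.066)
E
```

```text
cand [0.476 0.213] 0.052 0.012
   cand [0.347 0.088] 0.135 0.107
not found
   cand [ 0.642 -0.217] 0.077 0.052
at [ 0.642 -0.217] 109.93459
grip t49.4 w0.054 gf30.0 z0.025 F [-0.1  0.1  0.7]
up t50.2 w0.054 gf30.0 z0.198 F [-0.  -0.5 -2. ]
over t51.7 w0.054 gf30.0 z0.200 F [-0.2 -0.8 -1.3]
down hit=True t53.2 w0.054 gf30.0 z0.038 F [0.3 0.3 2.9]
off t54.7 w0.066 gf0.0 z0.219 F [ 0.9  0.3 -0.7]
```

```bash
python3 - <<'E'
from h import *
print(look((.406,.142),np.radians(20),white,.056,(.06,.06),5)); print(st()["joint_pos"].round(2))
o,c,h=wcam(); cv2.imwrite("pics/w4.png",c["img"][:,:,::-1])
E
```

```text
cand [0.469 0.23 ] 0.447 0.178
None
 t55.4 w0.066 gf0.0 z0.170 F [-1.   0.3 -0.3]
[-0.06  0.11  1.89  0.    1.13 -0.41]
```

View pics/w4.png

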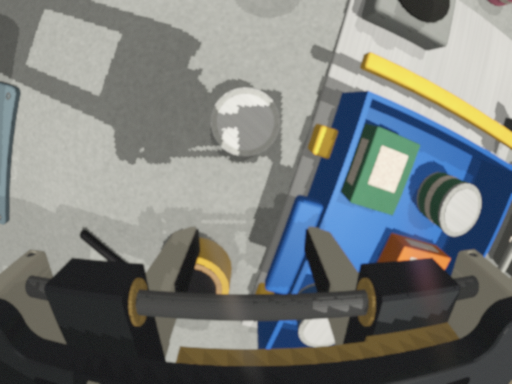

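```bash
python3 - <<'E'
from h import *
o,c,h=wcam(); p=wray(c,o,(246,121),.056); print(p, np.linalg.norm(wray(c,o,(212,121),.056)-wray(c,o,(280,121),.056)))
assert np.linalg.norm(p-(.406,.142))<.06
manip.set_gripper(.093); hover(p,.15,np.pi/2); lin(p,.041,.15); manip.set_gripper(.03,30); st("grip"); lin(p,.2,.25); st("up")
place((-.046,.0),.041,np.pi/2,.072)
hover((.47,.06),.26,np.pi/2)
o,c,h=wcam(); cv2.imwrite("pics/w5.png",c["img"][:,:,::-1])
E
```

```text
[0.40040182 0.14536576] 0.05941392450852659
grip t58.7 w0.060 gf30.0 z0.041 F [-1.6 -0.2  3.1]
up t59.5 w0.059 gf30.0 z0.199 F [ 1.1 -0.4 -3.1]
over t61.9 w0.059 gf30.0 z0.200 F [-0.1 -0.1 -2.1]
down hit=True t63.3 w0.060 gf30.0 z0.054 F [-0.5 -0.2  2.5]
off t64.8 w0.072 gf0.0 z0.219 F [-0.9  0.8  0.5]
```

View pics/w5.png

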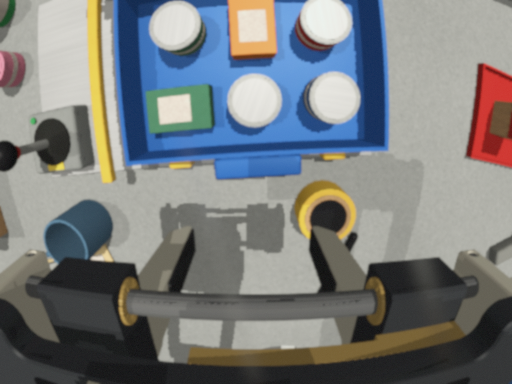

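```bash
cat >> h.py <<'E'
def bar():
    c,h=cam("top"); m=rng(h,(22,120,100),(34,255,255)); w=np.zeros_like(m); w[118:212,165:325]=m[118:212,165:325]
    k=[q for q in cv2.findContours(w,cv2.RETR_EXTERNAL,cv2.CHAIN_APPROX_NONE)[0] if cv2.contourArea(q)>60]
    if not k: return None,c
    q=max(k,key=lambda q:cv2.boundingRect(q)[3]); return .175-local(ray(c,q[:,0].mean(0),.097))[1],c
E
python3 - <<'E'
from h import *
print(bar()[0])
manip.set_gripper(0,10)
s=tote(-.070,.335); hover(s,.25,TY); lin(s,.155); st("start")
hit=lin(tote(-.070,.29),.155,.03,3); o=st(f"contact {hit}"); print(local(o["tool_pos"][:2]))
if hit:
    y=local(o["tool_pos"][:2])[1]
    hit=lin(tote(-.070,y-.06),.150,.03,13); o=st(f"stop {hit}"); print(local(o["tool_pos"][:2]))
    b,c=bar(); print(b); cv2.imwrite("pics/top2.png",c["img"][:,:,::-1])
E
```

```text
-0.00046908542283977117
start t68.5 w0.001 gf0.0 z0.156 F [-0.4  0.3 -0.2]
contact True t69.3 w0.001 gf0.0 z0.155 F [0.1 0.4 0.6]
[-0.07006978  0.3113887 ]
stop True t70.5 w0.001 gf5.4 z0.153 F [-0.9 10.8  3.5]
[-0.07007036  0.27772107]
0.042474699142004135
```

View pics/top2.png

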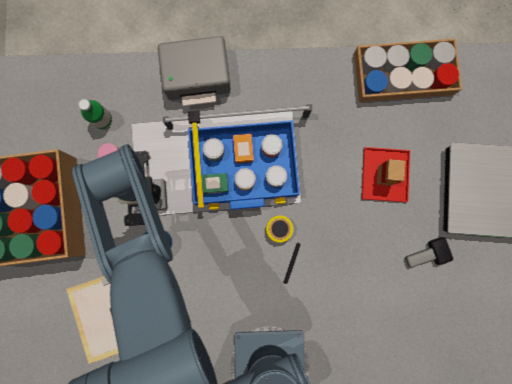

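```bash
python3 - <<'E'
from h import *
hit=lin(tote(-.070,.269),.150,.02,8); o=st(f"stop {hit}"); print(local(o["tool_pos"][:2]))
last=None; n=0
for i in range(30):
    manip.wait(.5); b,c=bar(); o=manip.get_obs(); print(round(o["t"],1),None if b is None else round(float(b),3),o["force"].round(1))
    if b is not None and b>.32: n+=1
    if n>=5: break
cv2.imwrite("pics/top3.png",c["img"][:,:,::-1])
E
```

```text
stop False t71.2 w0.000 gf6.2 z0.151 F [-3.1 12.   5.8]
[-0.07021972  0.27099031]
71.7 0.145 [-1.9 11.5  6. ]
72.3 0.185 [-3.  11.4  5.7]
72.8 0.218 [-2.4 12.8  6. ]
73.4 0.249 [-3.4 11.4  6.1]
73.9 0.269 [-2.9 12.   5.5]
74.5 0.286 [-2.6 11.5  5.5]
75.0 0.304 [-2.3 11.6  6.6]
75.6 0.316 [-2.6 13.1  5.9]
76.1 0.328 [-3.4 12.   6.9]
76.7 0.335 [-1.6 11.3  6.2]
77.2 0.335 [-2.4 11.8  5.5]
77.8 0.335 [-2.5 10.8  5.7]
78.3 0.335 [-3.6 12.4  5.9]
```

```bash
python3 - <<'E'
from h import *
manip.wait(.4)
lin(tote(-.070,.335),.155,.06); lin(tote(-.070,.335),.25,.2); hover((.3,.30),.3,np.pi/2); st("clear")
n=0
for i in range(20):
    manip.wait(1); b,c=bar(); print(round(manip.get_obs()["t"],1),b)
    n+= b is not None and b<.002
    if n>=4: break
cv2.imwrite("pics/top4.png",c["img"][:,:,::-1]); c,_=cam("side"); cv2.imwrite("pics/side4.png",c["img"][:,:,::-1])
E
```

```text
clear t81.9 w0.000 gf0.0 z0.299 F [-0.3 -0.1  0.1]
83.0 0.11662660028470798
84.0 0.08591946116573947
85.1 0.06564724788922432
86.1 0.04754609789652456
87.2 0.03536757923670936
88.2 0.0260096004859246
89.3 0.01937308538236096
90.3 0.014181273854585424
91.4 0.010460220451356833
92.4 0.007637592845203128
93.5 0.005537052699976591
94.5 0.003994479363449821
95.6 0.0029278116764685502
96.6 0.0020580705011897515
97.7 0.0014344842837438476
98.7 0.0009750006617451068
99.8 0.0005695405099264139
100.8 0.00035741098468214383
```

View pics/top4.png

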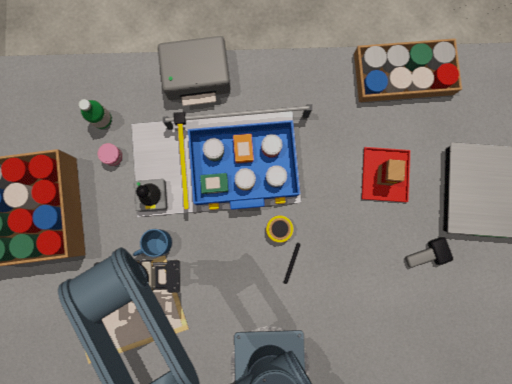

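View pics/side4.png

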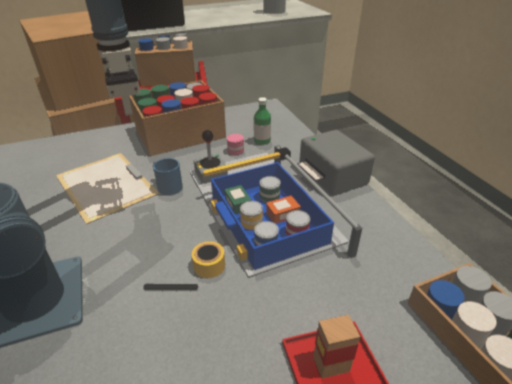

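The pictures show all six items inside the tote, the bar home at top px (184,168), the tall carton standing in the tray, and the mug and tape untouched.

```bash
python3 -c "
from bench import manip
manip.wait(1); print(manip.finish_job())"
```

```text
the job is handed in; nothing more can be done
None
```

The job is done and handed in: the tall carton stands in the red tray, all five loose tins and cartons are packed in the tote beside the blue tin, the bar swept the whole tote, rested at the far end and came home, and the mug and tape stayed where they were.

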